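Swap the empty seasoning tin at the fry counter

TASK

The seasoning tin on the round stand is empty: first clear the open empty tin and both tall canisters, red and blue, standing upright into the long green side tray, leaving the yellow-lidded fresh tin where it is. With all three in the tray, fetch the fresh tin from behind and set it upright in the middle of the round stand, and only then put each canister back upright in the middle of the pad of its own colour. Leave the empty tin in the tray, let nothing fall over, and do not shift the amber oil bottle or the small pepper jar.

Things in the scene. Friction and masses are not known exactly. Their poses are not given: they have to be found in the camera images.
- red_canister: Tall sealed canister, aluminium with a red lid and a red band low down: upright cylinder 60 mm in diameter, 140 mm high, about 0.4 kg. Origin at the centre of its underside, z up. Starts on the red pad; 32 mm clear of the blue canister and about 13 mm clear of the fresh tin, which is lower. Easily gripped across the line that joins the two pads, in its upper half.
- blue_canister: The same canister with a blue lid and band: 60 mm in diameter, 140 mm high, about 0.4 kg, origin at the centre of its underside. Starts on the blue pad.
- fresh_tin: Fresh low tin, aluminium with a yellow lid: upright cylinder 56 mm in diameter, 60 mm high, about 0.2 kg. Origin at the centre of its underside, z up. Starts behind the canisters (farther from the robot, midway between them) on the 6 mm plate of the seasoning station, whose 45 mm high back wall is 27 mm behind it and whose 35 mm high side walls are 93 mm off its sides. Once the canisters are gone it is gripped along the line that joins the two pads.
- empty_tin: Open empty tin without a lid, aluminium, dark inside: upright round cup 56 mm in outer diameter, 60 mm high, wall 3 mm, about 0.12 kg. Origin at the centre of its underside, z up. Starts in the middle of the round stand.
- red_pad: Fixed red disc, 82 mm in diameter, 3 mm thick, lying on the 6 mm plate of the seasoning station; home of the red canister. Origin at the centre of its underside (6 mm above the table), so its top is 3 mm above the origin. The pad centres are 92 mm apart, side by side; red may be left or right.
- blue_pad: Fixed blue disc like the red one, 82 mm in diameter, 3 mm thick, origin at the centre of its underside; home of the blue canister.
- side_tray: Fixed long green tray, open on top, on the left or the right of the table: outside 290 mm along its x axis, 125 mm along its y axis, wall 4 mm thick and 18 mm high, floor 4 mm thick. Origin at the centre of its underside. Empty at the start; takes three things in a row about 85 mm apart along its x axis.
- stand: Fixed low round stand, black with a white top, 110 mm in diameter, 12 mm high, on the side of the table opposite to the tray. Origin at the centre of its underside; its top is 12 mm above it.
- oil_bottle: Bystander: amber oil bottle with a white cap, 52 mm in diameter, 160 mm high, standing at the robot's left of the station's far edge. Origin at the centre of its underside. Not to be shifted.
- pepper_jar: Bystander: small clear jar with a black cap, 48 mm in diameter, 75 mm high, standing just in front of the station, on the robot's side. Origin at the centre of its underside. Not to be shifted.

How it is judged:
By the outcome, as a careful person would: the job done as asked, in the order asked, and still so for the second after the job is handed in, with the robot touching nothing.
It also fails if it takes over 141 s, if anything falls off the work surface, if the arm or the gripper's body presses on something with over 40 N, if the wrist force passes 120 N, or if a joint passes its speed limit or range.

ROBOT

A 6-joint arm with a two-finger parallel gripper is mounted at the origin on the work surface. World frame = base frame: x ahead of the robot, y to its left, z up, the work surface at z = 0. Lengths are in m, angles in rad, forces in N, time in s.
With the tool pointing down it reaches from about 0.3 to 0.775 m from the base axis. Payload 14.6 kg.
Tool frame: the origin (TCP) lies at the very end of the fingers, on their centre line; the grasp point (between the pads) lies 19 mm behind it; x points along the fingers, y is the direction in which the jaws open and shut, and the axes are right-handed (so a half turn about x gives the same grasp; the last joint's range is limited). The gripper opens to 94 mm and grips with 3 to 60 N. Pads are 16 mm wide; open, the fingers measure 119 mm over their backs; the gripper's body (75 mm by 177 mm) begins 78 mm behind the grasp point.
Start: joints at [1.097, 0.3, 1.521, -0, 1.321, -0.067], TCP at [0.218, 0.505, 0.205] pointing down, gripper open.
Joint ranges: [-3.03, 3.03], [-0.79, 2.21], [0.23, 2.52], [-1.04, 4.18], [0, 3.07], [-2.55, 2.55]. Speed limits (rad/s): [2.22, 2.22, 2.57, 3.14, 3.14, 3.14].

INTERFACE

Orientations are given as a unit quaternion [x, y, z, w].
In Python, from rig import get_obs, read_camera, close_job, recognise, silhouettes gives the robot as it stands.
- The arm moves only by the tool send_rows, never from a script. Its argument "steps" is text: rows parted by semicolons, each of 4 numbers parted by spaces: the shift along the tool's x, y, z in cm, then the turn about the tool's x in degrees. In form: dx dy dz spin; .... A call has 1 to 10 rows; each row shifts and turns the commanded pose from where the row before left it, along the tool's axes as they then stand; what a row does not reach is not made up. A row lasts 1/12 s, in which the tool goes at most 41.7 mm and 7.16 degrees, less where a joint would pass 70% of its speed; a pose out of reach is approached as far as the arm can. A call is refused whole if a number of a shift passes 4.17 or a number of a turn 7.16, either way. A call with a gripper value outside its range is refused whole. "jaw" is the opening, from 0 (shut) to 1 (fully open), set as the call begins (left out, the last holds). The fingers move at their own pace and stop on an object; "grip_force" is the grip in N (left out, the last holds). Time passes only in rows, so rows that do not move let the fingers close. It gives the time, the measured TCP pose, the force and the opening at its end, in the units of the state.
- get_obs(): the state, without advancing time (a new reading comes with each control period).
- read_camera(name): name is "scene" or "side" or "wrist"; returns a dict with "color" (420x560x3 uint8, blue, green, red), "range_z" (420x560 float32, m along the optical axis (not along the pixel's ray), 0 where there is no reading), "K" (3x3 intrinsics, pixels), "position" and "attitude" of the camera in the world. Camera axes: x right, y down, z forward; pixel columns grow to the right and rows downward; lengths in m; the calibration is good to about 2 mm. A picture is of the moment at which its call begins.
- close_job(): hands the job in, once; it reports no verdict.
Trained networks look in a picture, given as the dict that the camera call returned (one of the last four; its "shot" number tells which), for a name from the list of things; names that differ only in an ending like _2 or _b are one class to them, and where a whole thing is asked for, a point or a joint stands for the part that bears it (a point fixed in the world has none). Each returns a list of dicts, best first, with "p" (0 to 1); they miss things now and then, are a little off and sometimes report something else, mostly with a low value. They report only what shows in the picture. A call takes as long as a camera call.
- recognise(picture, name): "box" ([centre column, centre row, width, height] in pixels, round what is visible of it).
- silhouettes(picture, name): "region" (420x560 bool, what is visible of it) and "box" ([centre column, centre row, width, height] in pixels, round what is visible of it).
The state is a dict: "t": time; "q": joint angles; "joint_vel": joint speeds; "tau": joint torques, N m; "eef_pos": TCP position; "eef_rot": TCP orientation; "wrist_force": force on the tool from outside, world axes, zero at the start; "wrist_torque": the same for the moment, N m; "opening": opening from 0.0 (shut) to 1.0 (fully open).
Only numpy, scipy, OpenCV 4.12 (cv2) and the standard library are available. Lean on these libraries where they do the work, as an engineer would, in place of code of your own. Each camera call takes 0.05 s, during which the arm holds its last target.

## Working session

There is one attempt and no reset: what is moved stays moved. The work goes in short steps, Python scripts to look and compute and a tool call to move; the robot and the scene stay as the last step left them, time stands still between calls to the robot, and variables do not carry over. Pictures are saved under pics/ and viewed, and the job is handed in when it is done.

Besides the shell and the picture viewer there is one more tool, called in YAML: its name, and indented under it one key for each argument. send_rows: Moves the arm, as the interface text tells. Its arguments: {"type":"object","properties":{"steps":{"type":"string"},"jaw":{"type":"number"},"grip_force":{"type":"number"}},"required":["steps"]}

```bash
ls; mkdir -p pics; cat > h.py <<'E'
import numpy as np, cv2
from scipy.spatial.transform import Rotation as R
from rig import *
def Rm(a):
    a=np.array(a,float); return R.from_quat(a).as_matrix() if a.size==4 else a
def pts(im):
    K=np.array(im["K"]);z=im["range_z"];v,u=np.mgrid[0:z.shape[0],0:z.shape[1]]
    P=np.stack([(u-K[0,2])/K[0,0]*z,(v-K[1,2])/K[1,1]*z,z],-1)
    return P@Rm(im["attitude"]).T+np.array(im["position"])
E
python3 - <<'E'
from h import *
o=get_obs();print({k:np.round(v,3) for k,v in o.items()})
for n in ["scene","side","wrist"]:
    im=read_camera(n);cv2.imwrite(f"pics/{n}0.png",im["color"]);print(n,im["position"],im["attitude"],im["K"])
E
```

```text
pics
{'t': np.float64(0.0), 'q': array([ 1.097,  0.3  ,  1.522, -0.   ,  1.321, -0.067]), 'joint_vel': array([ 0.002, -0.001, -0.   ,  0.001,  0.002, -0.   ]), 'tau': array([ 1.0000e-03, -5.3180e+01, -3.5273e+01,  7.1000e-02,  2.4000e-02,
       -0.0000e+00]), 'eef_pos': array([0.218, 0.505, 0.205]), 'eef_rot': array([ 0.142,  0.693, -0.143,  0.692]), 'wrist_force': array([-0.523, -0.816, -0.059]), 'wrist_torque': array([ 0.   , -0.006,  0.031]), 'opening': np.float64(1.001)}
scene [ 1.15350739 -0.39410957  1.16672063] [ 0.8504538   0.44524929 -0.13058433 -0.24784904] [[522.4045923    0.         275.18203996]
 [  0.         522.4045923  209.43292524]
 [  0.           0.           1.        ]]
side [ 0.07742586 -0.43425213  0.61812414] [ 0.84290905 -0.35528652  0.16340025 -0.36956214] [[446.47648764   0.         287.47026115]
 [  0.         446.47648764 206.24952813]
 [  0.           0.           1.        ]]
wrist [0.15533748 0.53227333 0.3852386 ] [0.82920085 0.54649041 0.06387364 0.09845983] [[330.75260119   0.         271.09694556]
 [  0.         330.75260119 211.29311838]
 [  0.           0.           1.        ]]
```

View pics/scene0.png

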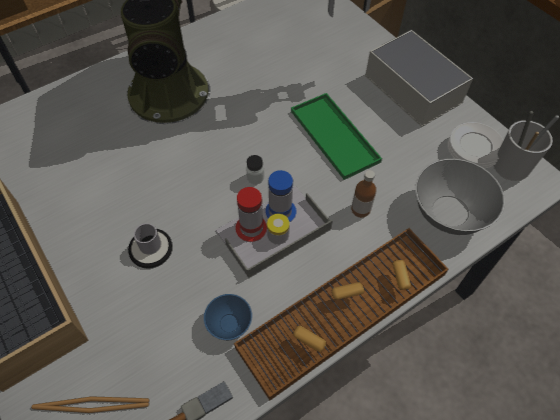

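View pics/side0.png

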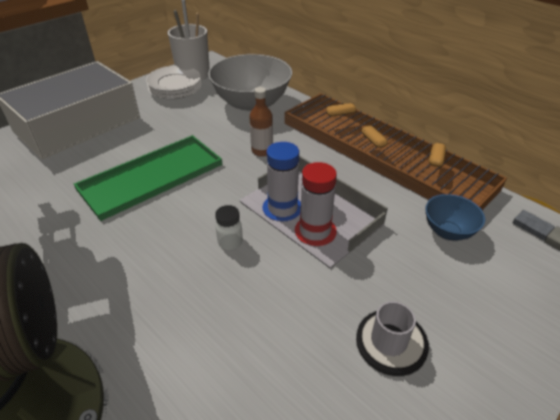

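```bash
cat > m.py <<'E'
from h import *
import sys
TOP=dict(red_canister=.149,blue_canister=.149,fresh_tin=.066,empty_tin=.072,side_tray=.004,stand=.012,oil_bottle=.16,pepper_jar=.075,red_pad=.009,blue_pad=.009)
def meas(names,cams=("scene","side"),show=True):
    out={}
    for c in cams:
        im=read_camera(c);P=pts(im)
        for n in names:
            s=silhouettes(im,n)
            for d in s[:2]:
                if d["p"]<.3: continue
                m=d["region"]&(im["range_z"]>0);Q=P[m]
                if len(Q)<20: continue
                zt=np.percentile(Q[:,2],97)
                T=Q[Q[:,2]>zt-.006].astype(np.float32)
                (cx,cy),r=cv2.minEnclosingCircle(T[:,:2].copy())
                # robust circle: trim
                lo,hi=np.percentile(T[:,:2],[1,99],axis=0)
                print(c,n,"p%.2f"%d["p"],"box",np.round(d["box"]),"n",len(Q),"ztop %.3f"%zt,"ctr %.4f %.4f r %.4f"%(cx,cy,r),"mid",np.round((lo+hi)/2,4),"ext",np.round(hi-lo,3))
if __name__=="__main__":
    meas(sys.argv[1].split(","))
E
python3 m.py red_canister,blue_canister,fresh_tin,empty_tin,side_tray,stand,oil_bottle,pepper_jar,red_pad,blue_pad
```

```text
scene red_canister p0.87 box [248. 213.  27.  47.] n 1087 ztop 0.152 ctr 0.5557 -0.0567 r 0.0302 mid [ 0.556  -0.0566] ext [0.055 0.054]
scene blue_canister p0.89 box [281. 194.  24.  45.] n 1026 ztop 0.152 ctr 0.5574 0.0326 r 0.0308 mid [0.5569 0.0328] ext [0.056 0.056]
scene fresh_tin p0.76 box [277. 229.  28.  28.] n 587 ztop 0.070 ctr 0.6105 -0.0130 r 0.0290 mid [ 0.6119 -0.013 ] ext [0.051 0.051]
scene empty_tin p0.88 box [149. 236.  30.  28.] n 583 ztop 0.074 ctr 0.4557 -0.2939 r 0.0287 mid [ 0.4557 -0.2945] ext [0.054 0.052]
scene empty_tin p0.38 box [148. 248.  44.  41.] n 843 ztop 0.017 ctr 0.4605 -0.2987 r 0.0556 mid [ 0.4641 -0.2979] ext [0.096 0.104]
scene side_tray p0.78 box [336. 137.  90.  87.] n 3623 ztop 0.020 ctr 0.4304 0.3105 r 0.1579 mid [0.4332 0.3127] ext [0.294 0.147]
scene stand p0.66 box [151. 249.  44.  43.] n 823 ztop 0.017 ctr 0.4609 -0.2984 r 0.0550 mid [ 0.4651 -0.2989] ext [0.095 0.102]
scene oil_bottle p0.89 box [364. 196.  25.  47.] n 830 ztop 0.161 ctr 0.6690 0.2129 r 0.0147 mid [0.6711 0.2131] ext [0.022 0.026]
scene pepper_jar p0.59 box [256. 168. 
[... 444 characters left out ...]
10 r 0.0311 mid [0.5534 0.0293] ext [0.054 0.056]
side empty_tin p0.57 box [393. 333.  44.  56.] n 1899 ztop 0.072 ctr 0.4529 -0.2972 r 0.0285 mid [ 0.4527 -0.2974] ext [0.054 0.054]
side side_tray p0.78 box [149. 179. 144.  84.] n 5816 ztop 0.018 ctr 0.4289 0.3081 r 0.1564 mid [0.4288 0.3099] ext [0.294 0.148]
side stand p0.89 box [391. 344.  70.  65.] n 2274 ztop 0.014 ctr 0.4574 -0.3001 r 0.0552 mid [ 0.455  -0.3006] ext [0.101 0.104]
side pepper_jar p0.65 box [229. 229.  25.  43.] n 1049 ztop 0.076 ctr 0.4226 0.0398 r 0.0228 mid [0.423  0.0391] ext [0.04  0.041]
side red_pad p0.89 box [314. 235.  40.  26.] n 329 ztop 0.011 ctr 0.5523 -0.0617 r 0.0403 mid [ 0.55  -0.062] ext [0.073 0.073]
```

```bash
python3 - <<'E'
from h import *
o=get_obs();M=Rm(o["eef_rot"]);print(np.round(M,3))
rs={}
for c in ["scene","side"]:
    im=read_camera(c);P=pts(im);d=silhouettes(im,"side_tray")[0]
    Q=P[d["region"]];Q=Q[(Q[:,2]>.0)&(Q[:,2]<.03)]
    r=cv2.minAreaRect(Q[:,:2].astype(np.float32).copy()*1000);print(c,r)
    col=im["color"].astype(int)
    for nm,k in (("red",2),("blue",0)):
        oth=[i for i in range(3) if i!=k]
        m=(col[...,k]>1.8*col[...,oth].max(-1))&(P[...,2]<.014)&(P[...,2]>.004)&(np.hypot(P[...,0]-.555,P[...,1])<.13)
        q=P[m][:,:2].astype(np.float32)
        if len(q)>10: print(nm,len(q),cv2.minEnclosingCircle(q.copy()),q.min(0),q.max(0))
# finger widths etc: all other objects near tool
E
```

```text
[[-0.     0.396  0.918]
 [-0.     0.918 -0.396]
 [-1.    -0.    -0.   ]]
scene ((424.483642578125, 319.28057861328125), (141.70750427246094, 309.7553405761719), 84.58796691894531)
red 203 ((0.5560922622680664, -0.058726392686367035), 0.039903201162815094) [ 0.52004784 -0.09662617] [ 0.59408045 -0.01909407]
blue 53 ((0.5555167198181152, 0.03401165083050728), 0.03840602561831474) [ 0.53318954 -0.00388439] [0.5930261  0.07199493]
side ((429.8113708496094, 309.47088623046875), (131.2860565185547, 291.4279479980469), 83.97225952148438)
red 298 ((0.5526885390281677, -0.06022946164011955), 0.04018096998333931) [ 0.5132588  -0.09964243] [ 0.5907066  -0.02020053]
blue 57 ((0.5547956824302673, 0.030833641067147255), 0.03694069758057594) [0.51912814 0.00979431] [0.5896171  0.06439898]
```

View pics/wrist0.png

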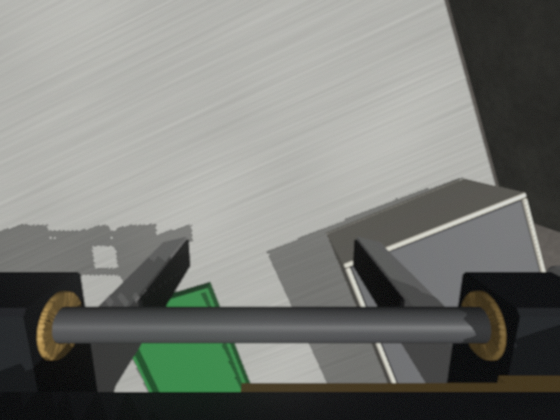

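send_rows:
  steps: "0 0 0 -5.83;0 0 0 -5.83;0 0 0 -5.83;0 0 0 -5.83;0 -2 0.6 0;0 -3.6 1.1 0;0 -3.6 1.1 0;0 -3.6 1.1 0;0 -3.6 1.1 0;0 -3.6 1.1 0"
  jaw: 1

```text
t: 2.28
eef_pos: [0.2787, 0.3035, 0.2055]
eef_rot: [-0.0, 0.707, 0.0, 0.707]
wrist_force: [1.6, -0.1, 0.5]
opening: 0.998
```

send_rows:
  steps: "0 -3.6 1.1 0;0 -3.6 1.1 0;0 -3.6 1.1 0;0 -3.6 1.1 0;0 -3.6 1.1 0;0 -3.6 1.1 0;0 -3.6 1.1 0;0 -3.6 1.1 0;0 -3.6 1.1 0;0 -3.6 1.1 0"

```text
t: 3.12
eef_pos: [0.3889, -0.0569, 0.2057]
eef_rot: [-0.0, 0.707, -0.0, 0.707]
wrist_force: [1.3, 0.4, 1.1]
opening: 1.002
```

```bash
python3 - <<'E'
from h import *
im=read_camera("scene");P=pts(im)
Q=P.reshape(-1,3);b=Q[(Q[:,1]>.36)&(Q[:,0]>.1)&(Q[:,0]<.7)&(Q[:,2]>.03)]
print("box",b.min(0),np.percentile(b,[1,50,99],axis=0))
E
```

```text
box [0.28658433 0.40314029 0.03001488] [[0.2948874  0.54234927 0.03055878]
 [0.4587187  0.61869107 0.09752319]
 [0.69311191 1.17555778 0.11583027]]
```

send_rows:
  steps: "0 -3 0.8 0;0 -3 0.8 0;0 -3 0.8 0;0 -3 0.8 0;0 -3 0.8 0;0 -3 0.8 0;0 -3 0.8 0;0 -2.0 0.6 0;0 -0.9 0.3 0;0 0 0 0"

```text
t: 4.0
eef_pos: [0.4539, -0.2948, 0.2049]
eef_rot: [0.001, 0.707, -0.0, 0.707]
wrist_force: [-0.9, 0.4, -0.1]
opening: 1.001
```

```bash
python3 - <<'E'
from h import *
im=read_camera("wrist");cv2.imwrite("pics/w1.png",im["color"]);P=pts(im)
for n in("empty_tin","stand"):
  for d in silhouettes(im,n)[:1]:
    Q=P[d["region"]];print(n,d["p"],d["box"])
    zt=np.percentile(Q[:,2],97);T=Q[abs(Q[:,2]-zt)<.005].astype(np.float32);print(zt,cv2.minEnclosingCircle(T[:,:2].copy()))
print(get_obs()["eef_pos"])
E
```

```text
empty_tin 0.82 [268.9, 202.1, 60.1, 63.0]
0.07375083867657888 ((0.4537926912307739, -0.2946675717830658), 0.027845004573464394)
stand 0.77 [268.1, 195.6, 95.7, 93.9]
0.014829034658307661 ((0.4586985409259796, -0.297813355922699), 0.0548517219722271)
[ 0.45366925 -0.29274345  0.20552769]
```

View pics/w1.png

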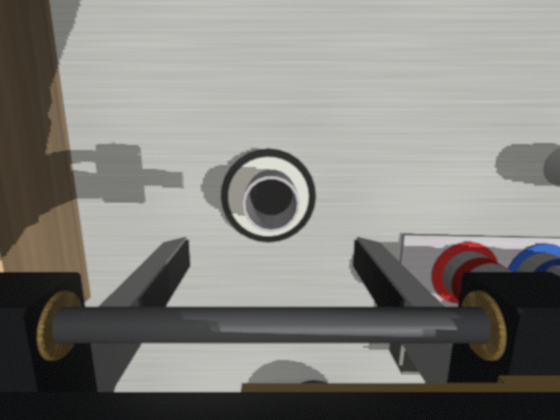

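send_rows:
  steps: "2 0 0 0;3 0 0 0;3 0 0 0;3 0 0 0;3 0 0 0;2 0 0 0;1 0 0 0;0 0 0 0"

```text
t: 4.82
eef_pos: [0.4531, -0.2925, 0.0341]
eef_rot: [0.0, 0.708, 0.001, 0.706]
wrist_force: [0.5, 0.2, -0.4]
opening: 1.0
```

send_rows:
  steps: "0 0 0 0;0 0 0 0;0 0 0 0;0 0 0 0;0 0 0 0;0 0 0 0;0 0 0 0;0 0 0 0"
  jaw: 0.4
  grip_force: 12

```text
t: 5.48
eef_pos: [0.454, -0.2941, 0.0359]
eef_rot: [-0.0, 0.707, -0.0, 0.707]
wrist_force: [-0.9, -0.4, 6.2]
opening: 0.602
```

send_rows:
  steps: "0 0 0 0;-1 0 0 0;-2 0 0 0;-2.5 0 0 0;-2.5 0 0 0;-2.5 0 0 0;-2 0 0 0;-1 0 0 0"
  jaw: 0.2
  grip_force: 15

```text
t: 6.15
eef_pos: [0.4543, -0.2941, 0.1735]
eef_rot: [-0.001, 0.706, -0.001, 0.708]
wrist_force: [-0.0, -0.5, -1.4]
opening: 0.604
```

send_rows:
  steps: "0 1 -0.2 0;0 2 -0.3 0;0 3 -0.5 0;0 3.3 -0.6 0;0 3.3 -0.6 0;0 3.3 -0.6 0;0 3.3 -0.6 0;0 3.3 -0.6 0;0 3.3 -0.6 0;0 3.3 -0.6 0"

```text
t: 6.98
eef_pos: [0.4, -0.001, 0.1691]
eef_rot: [0.0, 0.708, 0.0, 0.706]
wrist_force: [0.3, 0.3, -1.4]
opening: 0.604
```

send_rows:
  steps: "0 3.3 -0.6 0;0 3.3 -0.6 0;0 3.3 -0.6 0;0 3.3 -0.6 0;0 3.3 -0.6 0;0 3.3 -0.6 0;0 3.3 -0.6 0;0 3.3 -0.6 0;0 3.3 -0.6 0;0 2 -0.4 0"

```text
t: 7.82
eef_pos: [0.3416, 0.3163, 0.169]
eef_rot: [-0.001, 0.708, 0.0, 0.706]
wrist_force: [0.6, -0.2, -0.5]
opening: 0.601
```

send_rows:
  steps: "0 0.6 0 0;0 0 0 0;0 0 0 0"

```text
t: 8.07
eef_pos: [0.3432, 0.3194, 0.1696]
eef_rot: [-0.001, 0.708, -0.0, 0.707]
wrist_force: [0.3, 0.1, -1.4]
opening: 0.597
```

send_rows:
  steps: "1 0 0 0;2.5 0 0 0;3 0 0 0;3 0 0 0;2 0 0 0;1.2 0 0 0;0.6 0 0 0;0.4 0 0 0;0.3 0 0 0;0 0 0 0"

```text
t: 8.9
eef_pos: [0.3438, 0.3199, 0.0305]
eef_rot: [0.0, 0.707, -0.0, 0.707]
wrist_force: [-1.0, 0.3, -1.3]
opening: 0.598
```

send_rows:
  steps: "0.15 0 0 0;0.15 0 0 0;0 0 0 0;0 0 0 0"

```text
t: 9.23
eef_pos: [0.344, 0.3204, 0.0279]
eef_rot: [0.0, 0.707, 0.0, 0.707]
wrist_force: [0.6, -0.1, 2.3]
opening: 0.601
```

Contact; release and rise, then turn the wrist a quarter turn.

send_rows:
  steps: "0 0 0 0;0 0 0 0;0 0 0 0;-0.5 0 0 0;-2 0 0 0;-3 0 0 0;-4 0 0 0;-4 0 0 0;-4 0 0 0;-2 0 0 0"
  jaw: 0.85

```text
t: 10.07
eef_pos: [0.3442, 0.3206, 0.2276]
eef_rot: [0.001, 0.706, 0.001, 0.709]
wrist_force: [0.6, 0.2, 0.5]
opening: 0.853
```

```bash
python3 m.py empty_tin,blue_canister
```

```text
scene empty_tin p0.72 box [321. 108.  20.  28.] n 501 ztop 0.066 ctr 0.3455 0.3200 r 0.0302 mid [0.3451 0.3205] ext [0.055 0.055]
scene blue_canister p0.76 box [282. 195.  27.  47.] n 1014 ztop 0.152 ctr 0.5569 0.0328 r 0.0305 mid [0.557  0.0322] ext [0.056 0.055]
side empty_tin p0.63 box [111. 183.  35.  42.] n 1038 ztop 0.064 ctr 0.3427 0.3181 r 0.0296 mid [0.3425 0.3172] ext [0.053 0.056]
side blue_canister p0.65 box [283. 178.  32.  76.] n 2135 ztop 0.149 ctr 0.5552 0.0272 r 0.0311 mid [0.5544 0.0285] ext [0.056 0.054]
```

send_rows:
  steps: "0 0 0 4;0 0 0 7;0 0 0 7;0 0 0 7;0 0 0 7;0 0 0 7;0 0 0 7;0 0 0 7;0 0 0 7;0 0 0 7"
  jaw: 1

```text
t: 11.2
eef_pos: [0.3433, 0.3198, 0.2211]
eef_rot: [0.391, 0.589, -0.393, 0.588]
wrist_force: [-0.0, -0.5, 0.2]
opening: 1.0
```

send_rows:
  steps: "0 0 0 7;0 0 0 7;0 0 0 7;0 0 0 2;0 0 0 0"

```text
t: 11.62
eef_pos: [0.3433, 0.3199, 0.2212]
eef_rot: [-0.5, -0.5, 0.501, -0.5]
wrist_force: [0.1, -0.1, 0.2]
opening: 1.002
```

```bash
python3 - <<'E'
from h import *
o=get_obs();M=Rm(o["eef_rot"]);print(np.round(M,3),o["eef_pos"],M.T@(np.array([.5555,.031,.2276])-o["eef_pos"]))
E
```

```text
[[-0.002  1.    -0.001]
 [-0.002 -0.002 -1.   ]
 [-1.    -0.002  0.002]] [0.34329471 0.31987936 0.22117774] [-0.00639634  0.21262641  0.28857012]
```

send_rows:
  steps: "0 1 1.5 0;0 2 2.7 0;0 2.6 3.3 0;0 2.6 3.4 0;0 2.6 3.5 0;0 2.6 3.5 0;0 2.6 3.5 0;0 2.6 3.5 0;0 1.8 2.8 0;0 0.8 1.2 0"

```text
t: 12.45
eef_pos: [0.5513, 0.0352, 0.221]
eef_rot: [-0.5, -0.5, 0.501, -0.499]
wrist_force: [-0.6, -1.0, -0.9]
opening: 1.003
```

send_rows:
  steps: "0 0 0 0;0 0 0 0;0 0 0 0"

```text
t: 12.7
eef_pos: [0.5495, 0.0397, 0.2221]
eef_rot: [0.499, 0.501, -0.5, 0.5]
wrist_force: [-0.5, -0.1, -0.3]
opening: 1.0
```

```bash
python3 - <<'E'
from h import *
print(get_obs()["eef_pos"])
im=read_camera("wrist");cv2.imwrite("pics/w2.png",im["color"]);P=pts(im)
for n in("blue_canister","fresh_tin","red_canister"):
  for d in silhouettes(im,n)[:1]:
    Q=P[d["region"]];Q=Q[Q[:,2]>0.01];print(n,d["p"],d["box"])
    zt=np.percentile(Q[:,2],97);T=Q[abs(Q[:,2]-zt)<.005].astype(np.float32);print(zt,cv2.minEnclosingCircle(T[:,:2].copy()))
E
```

```text
[0.54953747 0.03970863 0.22212268]
blue_canister 0.63 [280.6, 216.2, 71.7, 92.2]
0.1513207936996611 ((0.556567907333374, 0.03272445127367973), 0.029701296240091324)
fresh_tin 0.73 [329.6, 242.3, 49.5, 60.0]
0.06863460524912494 ((0.6121411323547363, -0.012130726128816605), 0.027495143935084343)
red_canister 0.96 [276.0, 307.3, 64.6, 104.0]
0.1510508550539961 ((0.5573943257331848, -0.03915441408753395), 0.04650944471359253)
```

View pics/w2.png

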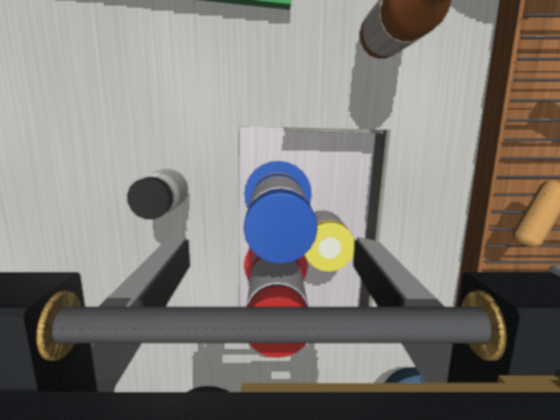

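send_rows:
  steps: "0 0.35 0.4 0;0 0.3 0.4 0;1.5 0 0 0;2.5 0 0 0;2.5 0 0 0;2.5 0 0 0;2 0 0 0;1.2 0 0 0;0.8 0 0 0;0 0 0 0"

```text
t: 13.73
eef_pos: [0.5564, 0.0304, 0.0914]
eef_rot: [0.5, 0.5, -0.5, 0.5]
wrist_force: [-1.2, 0.1, 0.3]
opening: 1.002
```

send_rows:
  steps: "0 0 0 0;0 0 0 0;0 0 0 0;0 0 0 0;0 0 0 0;0 0 0 0;0 0 0 0"
  jaw: 0.2
  grip_force: 30

```text
t: 14.32
eef_pos: [0.5568, 0.0306, 0.0928]
eef_rot: [0.5, 0.5, -0.5, 0.5]
wrist_force: [-1.5, -0.4, 4.0]
opening: 0.63
```

send_rows:
  steps: "0 0 0 0;-0.7 0 0 0;-1.5 0 0 0;-2.2 0 0 0;-2.4 0 0 0;-2.4 0 0 0;-2 0 0 0;-1.2 0 0 0;-0.6 0 0 0;0 0 0 0"

```text
t: 15.15
eef_pos: [0.5569, 0.0306, 0.2234]
eef_rot: [0.5, 0.5, -0.5, 0.5]
wrist_force: [0.2, 0.2, -3.9]
opening: 0.635
```

send_rows:
  steps: "0 -0.5 -1 0;0 -1 -2.2 0;0 -1.3 -3 0;0 -1.5 -3.3 0;0 -1.5 -3.3 0;0 -1.5 -3.3 0;0 -1.5 -3.3 0;0 -1.5 -3.2 0;0 -1.4 -2.6 0;0 -1 -1.8 0"

```text
t: 15.98
eef_pos: [0.4272, 0.3028, 0.2211]
eef_rot: [0.499, 0.501, -0.5, 0.5]
wrist_force: [0.4, -0.7, -3.2]
opening: 0.636
```

send_rows:
  steps: "0 0 -1 0;0 0 0 0;0 0 0 0;0 0 0 0"

```text
t: 16.32
eef_pos: [0.4299, 0.3097, 0.2219]
eef_rot: [-0.5, -0.5, 0.501, -0.5]
wrist_force: [0.0, 1.0, -3.3]
opening: 0.633
```

send_rows:
  steps: "1 0 0 0;2 0 0 0;2.5 0 0 0;2.5 0 0 0;2 0 0 0;1.4 0 0 0;0.8 0 0 0;0.5 0 0 0;0.3 0 0 0;0 0 0 0"

```text
t: 17.15
eef_pos: [0.4298, 0.3104, 0.0924]
eef_rot: [0.5, 0.5, -0.5, 0.5]
wrist_force: [0.3, 0.7, -2.8]
opening: 0.638
```

send_rows:
  steps: "0.15 0 0 0;0.15 0 0 0;0.15 0 0 0;0 0 0 0;0 0 0 0"

```text
t: 17.57
eef_pos: [0.4297, 0.3106, 0.0881]
eef_rot: [0.5, 0.5, -0.5, 0.5]
wrist_force: [-0.1, -0.9, -2.6]
opening: 0.634
```

send_rows:
  steps: "0.1 0 0 0;0.1 0 0 0;0 0 0 0;0 0 0 0"

```text
t: 17.9
eef_pos: [0.4298, 0.3108, 0.0878]
eef_rot: [0.5, 0.5, -0.5, 0.5]
wrist_force: [-7.2, -4.3, 17.6]
opening: 0.634
```

send_rows:
  steps: "-0.05 0 0 0;-0.05 0 0 0;0 0 0 0;0 0 0 0;0 0 0 0;0 0 0 0;-1 0 0 0;-3 0 0 0;-4 0 0 0;-4 0 0 0"
  jaw: 0.85

```text
t: 18.73
eef_pos: [0.4291, 0.3102, 0.2088]
eef_rot: [-0.5, -0.5, 0.5, -0.5]
wrist_force: [1.3, 0.4, 0.9]
opening: 0.85
```

send_rows:
  steps: "-1.5 0 0 0;0 2.2 3 0;0 1.6 4 0;0 1.3 4 0;0 1.3 4 0;0 1.3 4 0;0 1.3 4 0;0 1.3 4 0;0 1.2 4 0;0 1.2 3 0"

```text
t: 19.57
eef_pos: [0.5557, -0.0292, 0.2229]
eef_rot: [0.5, 0.499, -0.5, 0.5]
wrist_force: [-0.1, 0.2, 0.2]
opening: 0.851
```

send_rows:
  steps: "0 0 2 0;0 0 0 0;0 0 0 0"
  jaw: 1

```text
t: 19.82
eef_pos: [0.5555, -0.0468, 0.2224]
eef_rot: [0.5, 0.5, -0.5, 0.5]
wrist_force: [-0.3, 0.4, 0.7]
opening: 0.995
```

```bash
python3 m.py blue_canister,red_canister,red_pad,blue_pad,fresh_tin; python3 -c "
from h import *
print(get_obs()['eef_pos'])"
```

```text
scene blue_canister p0.72 box [336. 118.  29.  50.] n 1080 ztop 0.147 ctr 0.4303 0.3130 r 0.0316 mid [0.4307 0.3118] ext [0.056 0.056]
scene red_canister p0.93 box [248. 213.  27.  49.] n 1112 ztop 0.152 ctr 0.5666 -0.0532 r 0.0412 mid [ 0.5564 -0.0562] ext [0.056 0.054]
scene red_pad p0.72 box [253. 232.  29.  23.] n 234 ztop 0.014 ctr 0.5570 -0.0580 r 0.0399 mid [ 0.5624 -0.0584] ext [0.066 0.077]
scene red_pad p0.56 box [338. 121.  28.  48.] n 964 ztop 0.147 ctr 0.4311 0.3106 r 0.0301 mid [0.4312 0.311 ] ext [0.055 0.055]
scene blue_pad p0.73 box [283. 207.  27.  25.] n 448 ztop 0.014 ctr 0.5564 0.0355 r 0.0403 mid [0.5564 0.0356] ext [0.073 0.073]
scene fresh_tin p0.95 box [277. 230.  26.  30.] n 593 ztop 0.070 ctr 0.6132 -0.0123 r 0.0288 mid [ 0.6126 -0.0128] ext [0.052 0.052]
side blue_canister p0.94 box [143. 150.  40.  73.] n 1991 ztop 0.144 ctr 0.4270 0.3095 r 0.0313 mid [0.4262 0.3084] ext [0.054 0.057]
side red_canister p0.96 box [319. 202.  36.  78.] n 2475 ztop 0.150 ctr 0.5529 -0.0579 r 0.0313 mid [ 0.5523 -0.0597] ext [0.056 0.056]
side red_pad p0.74 box [110. 184.  37.  38.] n 1001 ztop 0.064 ctr 0.3418 0.3180 r 0.0293 mid [0.3426 0.318 ] ext [0.053 0.055]
side red_pad p0.45 box [150. 179. 145.  86.] n 4064 ztop 0.018 ctr 0.4285 0.3080 r 0.1562 mid [0.4286 0.3094] ext [0.294 0.148]
side blue_pad p0.69 box [278. 207.  38.  33.] n 897 ztop 0.010 ctr 0.5506 0.0193 r 0.0551 mid [0.5557 0.031 ] ext [0.079 0.077]
[ 0.55556365 -0.04601938  0.22196316]
```

send_rows:
  steps: "0 0 0.6 0;0 -0.1 0.6 0;1.5 0 0 0;2.5 0 0 0;2.5 0 0 0;2.5 0 0 0;2 0 0 0;1.2 0 0 0;0.8 0 0 0;0 0 0 0"

```text
t: 21.25
eef_pos: [0.5542, -0.0584, 0.0909]
eef_rot: [0.5, 0.5, -0.5, 0.499]
wrist_force: [-1.4, -0.1, 0.0]
opening: 0.996
```

send_rows:
  steps: "0 0 0 0;0 0 0 0;0 0 0 0;0 0 0 0;0 0 0 0;0 0 0 0;0 0 0 0"
  jaw: 0.2

```text
t: 21.83
eef_pos: [0.5547, -0.0582, 0.0923]
eef_rot: [0.5, 0.5, -0.5, 0.5]
wrist_force: [0.3, 0.9, 2.5]
opening: 0.634
```

send_rows:
  steps: "0 0 0 0;-0.7 0 0 0;-1.5 0 0 0;-2.2 0 0 0;-2.4 0 0 0;-2.4 0 0 0;-2 0 0 0;-1.2 0 0 0;-0.6 0 0 0;0 0 0 0"

```text
t: 22.67
eef_pos: [0.5547, -0.0582, 0.223]
eef_rot: [0.5, 0.5, -0.5, 0.5]
wrist_force: [0.3, 0.6, -3.8]
opening: 0.635
```

send_rows:
  steps: "0 0 -1 0;0 -0.1 -2.2 0;0 -0.3 -3 0;0 -0.3 -3.5 0;0 -0.4 -3.6 0;0 -0.4 -3.6 0;0 -0.4 -3.6 0;0 -0.4 -3.6 0;0 -0.4 -3.6 0;0 -0.4 -3.2 0"

```text
t: 23.5
eef_pos: [0.5221, 0.2534, 0.2205]
eef_rot: [0.499, 0.501, -0.5, 0.5]
wrist_force: [1.0, 0.1, -2.9]
opening: 0.633
```

send_rows:
  steps: "0 0 -2.5 0;0 0 -1.6 0;0 0 -0.8 0;0 0 0 0;0 0 0 0;0 0 0 0"

```text
t: 24.0
eef_pos: [0.5237, 0.2986, 0.2218]
eef_rot: [-0.5, -0.5, 0.5, -0.5]
wrist_force: [-0.1, -0.6, -3.5]
opening: 0.638
```

send_rows:
  steps: "1 0 0 0;2 0 0 0;2.5 0 0 0;2.5 0 0 0;2 0 0 0;1.4 0 0 0;0.8 0 0 0;0.5 0 0 0;0.3 0 0 0;0.2 0 0 0"

```text
t: 24.83
eef_pos: [0.5238, 0.2997, 0.0903]
eef_rot: [0.5, 0.5, -0.5, 0.5]
wrist_force: [-0.0, -0.6, -3.0]
opening: 0.635
```

send_rows:
  steps: "0.15 0 0 0;0.1 0 0 0;0.1 0 0 0;0 0 0 0;0 0 0 0"

```text
t: 25.25
eef_pos: [0.5238, 0.3, 0.0873]
eef_rot: [0.5, 0.5, -0.5, 0.5]
wrist_force: [-1.3, -1.1, 5.4]
opening: 0.635
```

send_rows:
  steps: "0 0 0 0;0 0 0 0;0 0 0 0;0 0 0 0;0 0 0 0;-1 0 0 0;-3 0 0 0;-4 0 0 0;-4 0 0 0;-2 0 0 0"
  jaw: 0.8

```text
t: 26.08
eef_pos: [0.5242, 0.3002, 0.2325]
eef_rot: [0.502, 0.499, -0.498, 0.501]
wrist_force: [-0.0, 0.3, 0.7]
opening: 0.802
```

send_rows:
  steps: "0 0 2 -4;0 0 0 -7;0 0 0 -7;0 0 0 -7;0 0 0 -7;0 0 0 -7;0 0 0 -7;0 0 0 -7;0 0 0 -7;0 0 0 -7"

```text
t: 26.92
eef_pos: [0.5235, 0.2798, 0.2273]
eef_rot: [0.139, 0.693, -0.139, 0.694]
wrist_force: [-0.7, 0.0, 1.1]
opening: 0.8
```

send_rows:
  steps: "0 0 0 -7;0 0 0 -7;0 0 0 -7;0 0 0 -2;0 0 0 0"
  jaw: 1

```text
t: 27.33
eef_pos: [0.5235, 0.2798, 0.2272]
eef_rot: [-0.001, 0.707, 0.001, 0.707]
wrist_force: [-0.1, 0.6, 1.4]
opening: 0.997
```

```bash
python3 m.py blue_canister,red_canister,fresh_tin,stand; python3 - <<'E'
from h import *
o=get_obs();M=Rm(o["eef_rot"]);print(np.round(M,3),o["eef_pos"],M.T@(np.array([.611,-.0135,.2])-o["eef_pos"]))
cv2.imwrite("pics/s3.png",read_camera("scene")["color"])
E
```

```text
scene blue_canister p0.80 box [336. 119.  27.  47.] n 870 ztop 0.149 ctr 0.4675 0.2750 r 0.0810 mid [0.4678 0.2796] ext [0.131 0.117]
scene blue_canister p0.62 box [365. 195.  22.  42.] n 833 ztop 0.161 ctr 0.6706 0.2119 r 0.0127 mid [0.6714 0.211 ] ext [0.022 0.021]
scene red_canister p0.82 box [354. 142.  29.  51.] n 1011 ztop 0.148 ctr 0.5245 0.3010 r 0.0313 mid [0.5252 0.3018] ext [0.053 0.056]
scene fresh_tin p0.72 box [278. 231.  27.  31.] n 592 ztop 0.070 ctr 0.6121 -0.0124 r 0.0286 mid [ 0.6127 -0.013 ] ext [0.053 0.052]
scene stand p0.61 box [150. 248.  44.  40.] n 1364 ztop 0.017 ctr 0.4618 -0.2966 r 0.0561 mid [ 0.4608 -0.2972] ext [0.101 0.101]
scene stand p0.59 box [278. 230.  27.  32.] n 580 ztop 0.070 ctr 0.6121 -0.0124 r 0.0286 mid [ 0.6127 -0.013 ] ext [0.053 0.052]
side blue_canister p0.97 box [144. 148.  40.  69.] n 1958 ztop 0.144 ctr 0.4278 0.3085 r 0.0308 mid [0.4274 0.308 ] ext [0.056 0.056]
side red_canister p0.60 box [185. 133.  36.  67.] n 1838 ztop 0.144 ctr 0.5243 0.2985 r 0.0323 mid [0.521  0.2982] ext [0.055 0.056]
side fresh_tin p0.97 box [320. 195.  28.  43.] n 970 ztop 0.067 ctr 0.6084 -0.0160 r 0.0279 mid [ 0.6077 -0.0161] ext [0.051 0.051]
side stand p0.73 box [393. 342.  75.  65.] n 3789 ztop 0.014 ctr 0.4571 -0.3007 r 0.0557 mid [ 0.456  -0.3009] ext [0.102 0.102]
[[-0.  0.  1.]
 [-0.  1. -0.]
 [-1. -0. -0.]] [0.52348581 0.27983085 0.22646967] [ 0.02647901 -0.29332802  0.08752088]
```

View pics/s3.png

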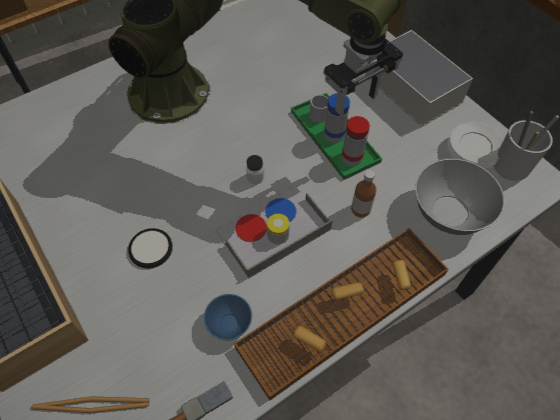

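send_rows:
  steps: "0 -1.5 0.4 0;0 -2.8 0.8 0;0 -3.5 1.1 0;0 -3.5 1.1 0;0 -3.5 1.1 0;0 -3.5 1.1 0;0 -3.5 1.1 0;0 -3.5 1 0;0 -2.5 0.7 0;0 -1.6 0.3 0"

```text
t: 28.72
eef_pos: [0.611, -0.017, 0.2262]
eef_rot: [0.001, 0.707, -0.001, 0.707]
wrist_force: [0.2, -0.3, -0.0]
opening: 1.001
```

send_rows:
  steps: "0 0 0 0;0 0 0 0;0 0 0 0"

```text
t: 28.97
eef_pos: [0.6104, -0.0133, 0.2264]
eef_rot: [-0.0, 0.707, 0.0, 0.707]
wrist_force: [0.8, 0.3, -0.1]
opening: 0.997
```

```bash
python3 - <<'E'
from h import *
print(get_obs()["eef_pos"])
im=read_camera("wrist");cv2.imwrite("pics/w4.png",im["color"]);P=pts(im)
for n in("fresh_tin","red_pad","blue_pad"):
  for d in silhouettes(im,n)[:1]:
    Q=P[d["region"]];Q=Q[Q[:,2]>0.00];print(n,d["p"],d["box"])
    zt=np.percentile(Q[:,2],97);T=Q[abs(Q[:,2]-zt)<.005].astype(np.float32);print(zt,cv2.minEnclosingCircle(T[:,:2].copy()))
E
```

```text
[ 0.61039152 -0.01329623  0.22643342]
fresh_tin 0.76 [270.2, 198.8, 54.5, 52.7]
0.06860649982782945 ((0.6109632253646851, -0.01231214590370655), 0.027880480512976646)
red_pad 0.67 [233.8, 142.6, 68.4, 72.0]
0.011717100099393897 ((0.5544956922531128, -0.05727363005280495), 0.040736179798841476)
blue_pad 0.95 [312.8, 143.9, 68.7, 70.8]
0.011587053327869874 ((0.5566480159759521, 0.034870319068431854), 0.04185974970459938)
```

View pics/w4.png

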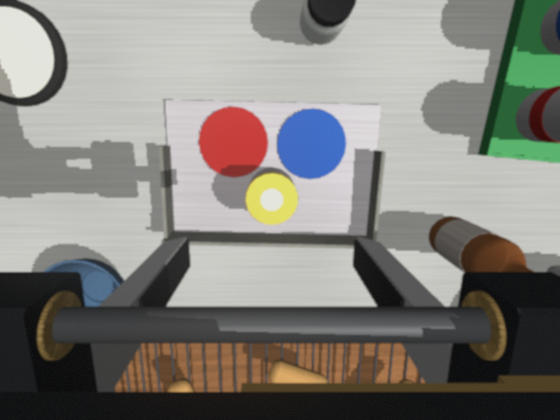

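send_rows:
  steps: "1.5 0 0 0;3 0 0 0;3.3 0 0 0;3.3 0 0 0;3 0 0 0;2.4 0 0 0;1.6 0 0 0;0.8 0 0 0;0.4 0 0 0;0 0 0 0"

```text
t: 30.0
eef_pos: [0.6106, -0.0139, 0.0334]
eef_rot: [-0.0, 0.707, 0.0, 0.707]
wrist_force: [-0.3, -0.3, 0.0]
opening: 1.002
```

send_rows:
  steps: "0 0 0 0;0 0 0 0;0 0 0 0;0 0 0 0;0 0 0 0;0 0 0 0;0 0 0 0;0 0 0 0"
  jaw: 0.2
  grip_force: 25

```text
t: 30.67
eef_pos: [0.6107, -0.0141, 0.0337]
eef_rot: [-0.0, 0.707, 0.0, 0.707]
wrist_force: [-0.1, 1.1, 2.9]
opening: 0.594
```

send_rows:
  steps: "0 0 0 0;-0.7 0 0 0;-1.5 0 0 0;-2.2 0 0 0;-2.5 0 0 0;-2.5 0 0 0;-2 0 0 0;-1.2 0 0 0;-0.6 0 0 0;0 0 0 0"

```text
t: 31.5
eef_pos: [0.6108, -0.0142, 0.1662]
eef_rot: [-0.0, 0.707, 0.0, 0.708]
wrist_force: [0.5, -0.8, -2.0]
opening: 0.589
```

send_rows:
  steps: "0 -1 -0.5 0;0 -2.2 -1.2 0;0 -3 -1.6 0;0 -3.3 -1.8 0;0 -3.3 -1.8 0;0 -3.3 -1.8 0;0 -3.3 -1.8 0;0 -3.3 -1.8 0;0 -2.7 -1.4 0;0 -1.9 -1 0"

```text
t: 32.33
eef_pos: [0.461, -0.2895, 0.1639]
eef_rot: [0.001, 0.708, -0.0, 0.706]
wrist_force: [-0.1, 0.1, -1.4]
opening: 0.595
```

send_rows:
  steps: "0 -1.2 -0.5 0;0 0 0 0;0 0 0 0;0 0 0 0"

```text
t: 32.67
eef_pos: [0.4588, -0.2983, 0.1649]
eef_rot: [-0.0, 0.707, 0.001, 0.707]
wrist_force: [-0.4, 0.5, -1.0]
opening: 0.592
```

```bash
python3 - <<'E'
from h import *
print(get_obs()["eef_pos"])
im=read_camera("wrist");cv2.imwrite("pics/w5.png",im["color"]);P=pts(im)
for n in("stand","fresh_tin"):
  for d in silhouettes(im,n)[:1]:
    Q=P[d["region"]];Q=Q[Q[:,2]>0.005];print(n,d["p"],d["box"])
    zt=np.percentile(Q[:,2],60);T=Q[abs(Q[:,2]-zt)<.005].astype(np.float32);print(zt,cv2.minEnclosingCircle(T[:,:2].copy()))
E
python3 m.py stand
```

```text
[ 0.45883379 -0.29832503  0.16491084]
stand 0.9 [270.9, 186.1, 107.9, 84.7]
0.013528694064719505 ((0.45817846059799194, -0.2979122996330261), 0.05481690913438797)
fresh_tin 0.64 [269.8, 253.8, 114.1, 106.0]
0.19836372060638538 ((0.4589039385318756, -0.2973158657550812), 0.02801680564880371)
scene stand p0.57 box [150. 248.  48.  43.] n 1407 ztop 0.017 ctr 0.4603 -0.2965 r 0.0557 mid [ 0.4606 -0.2972] ext [0.103 0.102]
```

View pics/w5.png

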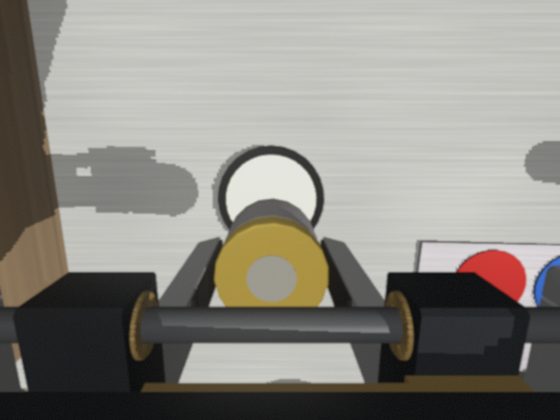

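send_rows:
  steps: "1 0 0 0;2 0 0 0;2.5 0 0 0;2.4 0 0 0;1.8 0 0 0;1.2 0 0 0;0.7 0 0 0;0.4 0 0 0;0.2 0 0 0;0 0 0 0"

```text
t: 33.85
eef_pos: [0.4588, -0.2993, 0.0438]
eef_rot: [-0.0, 0.707, -0.0, 0.707]
wrist_force: [0.0, 0.2, -2.4]
opening: 0.594
```

send_rows:
  steps: "0.1 0 0 0;0.1 0 0 0;0.1 0 0 0;0 0 0 0;0 0 0 0"

```text
t: 34.27
eef_pos: [0.4587, -0.2992, 0.0406]
eef_rot: [-0.0, 0.707, 0.0, 0.707]
wrist_force: [-1.3, 0.1, -1.3]
opening: 0.592
```

send_rows:
  steps: "0.1 0 0 0;0.05 0 0 0;0 0 0 0;0 0 0 0"

```text
t: 34.6
eef_pos: [0.4588, -0.2993, 0.0397]
eef_rot: [-0.0, 0.707, -0.0, 0.707]
wrist_force: [-2.3, 1.9, 7.9]
opening: 0.592
```

Contact; release, rise, and turn the quarter turn.

send_rows:
  steps: "0 0 0 0;0 0 0 0;0 0 0 0;0 0 0 0;0 0 0 0;-1 0 0 0;-3 0 0 0;-4 0 0 0;-4 0 0 0;-4 0 0 0"
  jaw: 0.85

```text
t: 35.43
eef_pos: [0.4582, -0.2989, 0.2016]
eef_rot: [-0.0, 0.707, 0.0, 0.707]
wrist_force: [1.4, 0.2, -0.2]
opening: 0.854
```

send_rows:
  steps: "-2 0 0 4;0 0 0 7;0 0 0 7;0 0 0 7;0 0 0 7;0 0 0 7;0 0 0 7;0 0 0 7;0 0 0 7;0 0 0 7"

```text
t: 36.27
eef_pos: [0.4585, -0.2991, 0.2198]
eef_rot: [0.392, 0.588, -0.392, 0.589]
wrist_force: [-0.8, 0.5, 0.8]
opening: 0.848
```

send_rows:
  steps: "0 0 0 7;0 0 0 7;0 0 0 7;0 0 0 2;0 0 0 0"
  jaw: 0.8

```text
t: 36.68
eef_pos: [0.4586, -0.2991, 0.2197]
eef_rot: [0.5, 0.499, -0.5, 0.5]
wrist_force: [-0.0, 1.3, -0.9]
opening: 0.798
```

```bash
python3 m.py fresh_tin,stand,red_canister,pepper_jar,oil_bottle; python3 - <<'E'
from h import *
o=get_obs();M=Rm(o["eef_rot"]);print(np.round(M,3),o["eef_pos"],M.T@(np.array([.524,.3,.23])-o["eef_pos"]))
E
```

```text
scene fresh_tin p0.58 box [144. 242.  32.  34.] n 626 ztop 0.076 ctr 0.4610 -0.2978 r 0.0280 mid [ 0.4609 -0.2981] ext [0.052 0.05 ]
scene stand p0.76 box [152. 246.  47.  42.] n 859 ztop 0.017 ctr 0.4608 -0.2972 r 0.0555 mid [ 0.4663 -0.2977] ext [0.09  0.104]
scene red_canister p0.84 box [355. 141.  27.  49.] n 1015 ztop 0.147 ctr 0.5237 0.3014 r 0.0313 mid [0.525  0.3003] ext [0.056 0.055]
scene pepper_jar p0.57 box [257. 169.  12.  28.] n 458 ztop 0.079 ctr 0.4243 0.0412 r 0.0234 mid [0.4253 0.0417] ext [0.042 0.04 ]
scene oil_bottle p0.98 box [366. 195.  27.  47.] n 801 ztop 0.161 ctr 0.6711 0.2130 r 0.0145 mid [0.6707 0.2124] ext [0.023 0.024]
side fresh_tin p0.69 box [396. 328.  43.  58.] n 1819 ztop 0.074 ctr 0.4588 -0.3003 r 0.0287 mid [ 0.4573 -0.3017] ext [0.052 0.051]
side stand p0.77 box [392. 344.  76.  67.] n 2314 ztop 0.014 ctr 0.4567 -0.3000 r 0.0552 mid [ 0.4528 -0.3007] ext [0.097 0.104]
side red_canister p0.90 box [185. 134.  34.  71.] n 1798 ztop 0.144 ctr 0.5210 0.2986 r 0.0306 mid [0.5203 0.298 ] ext [0.054 0.056]
side pepper_jar p0.95 box [230. 228.  27.  45.] n 999 ztop 0.076 ctr 0.4224 0.0395 r 0.0222 mid [0.4219 0.0389] ext [0.038 0.04 ]
side oil_bottle p0.65 box [262. 119.  22.  73.] n 1247 ztop 0.159 ctr 0.6692 0.2100 r 0.0133 mid [0.6683 0.209 ] ext [0.024 0.022]
[[-0.  1.  0.]
 [ 0.  0. -1.]
 [-1. -0. -0.]] [ 0.4586033  -0.29917012  0.21890112] [-0.01105839  0.06563466 -0.59914485]
```

send_rows:
  steps: "-0.3 0.2 -2 0;0 0.4 -3 0;0 0.4 -3.6 0;0 0.4 -3.6 0;0 0.4 -3.6 0;0 0.4 -3.6 0;0 0.4 -3.6 0;0 0.4 -3.6 0;0 0.4 -3.6 0;0 0.4 -3.6 0"

```text
t: 38.12
eef_pos: [0.4964, 0.0406, 0.2221]
eef_rot: [0.5, 0.5, -0.5, 0.5]
wrist_force: [1.2, -0.2, -0.2]
opening: 0.799
```

send_rows:
  steps: "0 0.4 -3.6 0;0 0.4 -3.6 0;0 0.4 -3.6 0;0 0.4 -3.6 0;0 0.4 -3.6 0;0 0.4 -3.6 0;0 0.4 -3 0;0 0 -1.5 0;0 0 0 0;0 0 0 0"

```text
t: 38.95
eef_pos: [0.5243, 0.2996, 0.2216]
eef_rot: [0.499, 0.5, -0.5, 0.5]
wrist_force: [0.3, -0.1, 0.1]
opening: 0.796
```

```bash
python3 - <<'E'
from h import *
o=get_obs();M=Rm(o["eef_rot"]);print(o["eef_pos"],M.T@(np.array([.5238,.3,.0875])-o["eef_pos"]))
E
```

```text
[0.52428457 0.29960184 0.22159095] [ 0.13409095 -0.00041533 -0.00047022]
```

send_rows:
  steps: "1 0 0 0;2 0 0 0;2.5 0 0 0;2.5 0 0 0;2.1 0 0 0;1.5 0 0 0;0.9 0 0 0;0.6 0 0 0;0.2 0 0 0;0 0 0 0"

```text
t: 39.78
eef_pos: [0.5247, 0.2994, 0.0892]
eef_rot: [0.5, 0.5, -0.5, 0.5]
wrist_force: [-0.1, 0.4, 0.1]
opening: 0.799
```

send_rows:
  steps: "0 0 0 0;0 0 0 0;0 0 0 0;0 0 0 0;0 0 0 0;0 0 0 0;0 0 0 0"
  jaw: 0.2
  grip_force: 30

```text
t: 40.37
eef_pos: [0.5247, 0.3, 0.0896]
eef_rot: [0.5, 0.5, -0.5, 0.5]
wrist_force: [-1.6, -1.6, 5.1]
opening: 0.634
```

send_rows:
  steps: "0 0 0 0;-0.7 0 0 0;-1.5 0 0 0;-2.2 0 0 0;-2.4 0 0 0;-2.4 0 0 0;-2 0 0 0;-1.2 0 0 0;-0.6 0 0 0;0 0 0 0"

```text
t: 41.2
eef_pos: [0.5246, 0.2999, 0.2196]
eef_rot: [0.5, 0.5, -0.5, 0.5]
wrist_force: [0.5, 0.5, -3.5]
opening: 0.633
```

send_rows:
  steps: "0 0 1 0;0 0.1 2.2 0;0 0.3 3 0;0 0.3 3.5 0;0 0.4 3.6 0;0 0.4 3.6 0;0 0.4 3.6 0;0 0.4 3.6 0;0 0.4 3.6 0;0 0.4 3.2 0"

```text
t: 42.03
eef_pos: [0.5546, -0.0119, 0.2174]
eef_rot: [-0.499, -0.5, 0.501, -0.499]
wrist_force: [0.1, 0.6, -3.4]
opening: 0.636
```

send_rows:
  steps: "0 0.3 2.5 0;0 0 1.6 0;0 0 0.9 0;0 0 0 0;0 0 0 0;0 0 0 0;0 0 0 0"

```text
t: 42.62
eef_pos: [0.5585, -0.0581, 0.2188]
eef_rot: [0.5, 0.5, -0.5, 0.5]
wrist_force: [-0.3, 0.1, -2.9]
opening: 0.636
```

```bash
python3 m.py red_canister,red_pad;python3 - <<'E'
from h import *
o=get_obs();M=Rm(o["eef_rot"]);print(o["eef_pos"],M.T@(np.array([.5548,-.059,.0946])-o["eef_pos"]))
for c in ("scene","side"):
    im=read_camera(c);P=pts(im);col=im["color"].astype(int)
    for nm,k in (("red",2),("blue",0)):
        oth=[i for i in range(3) if i!=k]
        m=(col[...,k]>1.8*col[...,oth].max(-1))&(P[...,2]<.016)&(P[...,2]>.004)&(np.hypot(P[...,0]-.555,P[...,1])<.13)
        q=P[m][:,:2].astype(np.float32)
        if len(q)>10: print(c,nm,len(q),cv2.minEnclosingCircle(q.copy()))
E
```

```text
scene red_canister p0.82 box [248. 187.  28.  52.] n 788 ztop 0.275 ctr 0.5751 -0.0803 r 0.0384 mid [ 0.5737 -0.0787] ext [0.07  0.024]
scene red_pad p0.73 box [252. 227.  30.  30.] n 691 ztop 0.014 ctr 0.5550 -0.0572 r 0.0414 mid [ 0.5554 -0.0573] ext [0.076 0.076]
side red_canister p0.79 box [324. 144.  47.  93.] n 2658 ztop 0.274 ctr 0.5556 -0.0600 r 0.0299 mid [ 0.5563 -0.0631] ext [0.053 0.05 ]
side red_pad p0.96 box [314. 230.  38.  31.] n 1022 ztop 0.011 ctr 0.5530 -0.0579 r 0.0429 mid [ 0.5523 -0.0598] ext [0.076 0.078]
[ 0.55858301 -0.05886535  0.2189703 ] [ 0.12437009 -0.00379001  0.00013175]
scene red 647 ((0.5538404583930969, -0.0571478009223938), 0.04259156808257103)
scene blue 481 ((0.555587649345398, 0.03394177183508873), 0.03907650709152222)
side red 956 ((0.5537989139556885, -0.05944368243217468), 0.04088497534394264)
side blue 687 ((0.5549649596214294, 0.031099213287234306), 0.0374072901904583)
```

send_rows:
  steps: "1 -0.2 0 0;2 -0.2 0 0;2.5 0 0 0;2.4 0 0 0;1.7 0 0 0;1.1 0 0 0;0.6 0 0 0;0.4 0 0 0;0.2 0 0 0;0 0 0 0"

```text
t: 43.85
eef_pos: [0.5548, -0.0592, 0.1003]
eef_rot: [0.5, 0.5, -0.5, 0.5]
wrist_force: [-0.0, 0.2, -3.7]
opening: 0.636
```

send_rows:
  steps: "0.15 0 0 0;0.15 0 0 0;0.1 0 0 0;0 0 0 0;0 0 0 0"

```text
t: 44.27
eef_pos: [0.5546, -0.0592, 0.0961]
eef_rot: [0.5, 0.5, -0.5, 0.5]
wrist_force: [-0.1, -0.7, -2.8]
opening: 0.635
```

send_rows:
  steps: "0.1 0 0 0;0.05 0 0 0;0 0 0 0;0 0 0 0"

```text
t: 44.6
eef_pos: [0.5547, -0.0592, 0.0947]
eef_rot: [0.5, 0.5, -0.5, 0.5]
wrist_force: [-1.6, -0.7, -0.5]
opening: 0.634
```

send_rows:
  steps: "0.07 0 0 0;0 0 0 0;0 0 0 0"

```text
t: 44.85
eef_pos: [0.5547, -0.0592, 0.0946]
eef_rot: [0.5, 0.5, -0.5, 0.5]
wrist_force: [-4.4, 0.5, 7.3]
opening: 0.636
```

send_rows:
  steps: "0 0 0 0;0 0 0 0;0 0 0 0;0 0 0 0;0 0 0 0;-1 0 0 0;-3 0 0 0;-4 0 0 0;-4 0 0 0;-1 0 0 0"
  jaw: 0.85

```text
t: 45.68
eef_pos: [0.5561, -0.0594, 0.231]
eef_rot: [0.502, 0.497, -0.498, 0.503]
wrist_force: [1.2, -0.1, 0.0]
opening: 0.852
```

send_rows:
  steps: "0 -0.8 -2 0;0 -1.2 -3.5 0;0 -1.2 -3.5 0;0 -1.2 -3.5 0;0 -1.2 -3.5 0;0 -1.2 -3.5 0;0 -1.2 -3.5 0;0 -1.2 -3.5 0;0 -1.2 -3.5 0;0 -1.2 -3.5 0"

```text
t: 46.52
eef_pos: [0.4375, 0.2774, 0.2244]
eef_rot: [0.5, 0.5, -0.5, 0.5]
wrist_force: [1.4, -0.3, -0.2]
opening: 0.852
```

send_rows:
  steps: "0 -0.9 -2.5 0;0 0 -1 0;0 0 0 0;0 0 0 0"

```text
t: 46.85
eef_pos: [0.4297, 0.3104, 0.2238]
eef_rot: [0.5, 0.5, -0.5, 0.5]
wrist_force: [0.7, 0.2, 0.2]
opening: 0.849
```

```bash
python3 m.py red_canister,blue_canister;python3 - <<'E'
from h import *
o=get_obs();M=Rm(o["eef_rot"]);print(o["eef_pos"],M.T@(np.array([.4295,.3105,.0885])-o["eef_pos"]))
E
```

```text
scene red_canister p0.72 box [249. 210.  26.  52.] n 1110 ztop 0.152 ctr 0.5550 -0.0573 r 0.0308 mid [ 0.5549 -0.0573] ext [0.056 0.054]
scene red_canister p0.60 box [365. 195.  24.  46.] n 801 ztop 0.161 ctr 0.6717 0.2128 r 0.0129 mid [0.6714 0.2125] ext [0.024 0.023]
scene blue_canister p0.66 box [338. 118.  24.  46.] n 1016 ztop 0.147 ctr 0.4309 0.3132 r 0.0330 mid [0.4305 0.3124] ext [0.056 0.056]
side red_canister p0.93 box [320. 202.  39.  82.] n 2403 ztop 0.150 ctr 0.5520 -0.0599 r 0.0304 mid [ 0.5513 -0.0609] ext [0.055 0.055]
side blue_canister p0.69 box [142. 148.  43.  73.] n 2010 ztop 0.144 ctr 0.4282 0.3101 r 0.0313 mid [0.4274 0.3083] ext [0.056 0.056]
[0.42989642 0.31001055 0.22389724] [ 0.13539718 -0.00042369 -0.00048328]
```

Red is standing centred on its pad (z 0.150). Now blue.

send_rows:
  steps: "1 0 0 0;2 0 0 0;2.5 0 0 0;2.5 0 0 0;2.1 0 0 0;1.5 0 0 0;0.9 0 0 0;0.6 0 0 0;0.3 0 0 0;0 0 0 0"

```text
t: 47.98
eef_pos: [0.4296, 0.3108, 0.0897]
eef_rot: [0.5, 0.5, -0.5, 0.5]
wrist_force: [-0.1, -0.1, 0.7]
opening: 0.852
```

send_rows:
  steps: "0 0 0 0;0 0 0 0;0 0 0 0;0 0 0 0;0 0 0 0;0 0 0 0;0 0 0 0"
  jaw: 0.2

```text
t: 48.57
eef_pos: [0.4297, 0.311, 0.0903]
eef_rot: [0.5, 0.5, -0.5, 0.5]
wrist_force: [-1.2, -0.9, 6.3]
opening: 0.631
```

send_rows:
  steps: "0 0 0 0;-0.7 0 0 0;-1.5 0 0 0;-2.2 0 0 0;-2.4 0 0 0;-2.4 0 0 0;-2 0 0 0;-1.2 0 0 0;-0.6 0 0 0;0 0 0 0"

```text
t: 49.4
eef_pos: [0.4296, 0.3109, 0.2207]
eef_rot: [0.5, 0.5, -0.499, 0.5]
wrist_force: [0.2, 0.7, -3.2]
opening: 0.636
```

send_rows:
  steps: "0 0.5 1 0;0 1 2.2 0;0 1.3 2.9 0;0 1.5 3.3 0;0 1.5 3.3 0;0 1.5 3.3 0;0 1.5 3.3 0;0 1.5 3.2 0;0 1.3 2.6 0;0 1 1.8 0"

```text
t: 50.23
eef_pos: [0.5557, 0.0385, 0.2182]
eef_rot: [-0.5, -0.5, 0.501, -0.499]
wrist_force: [-1.3, -0.0, -2.6]
opening: 0.632
```

send_rows:
  steps: "0 0 0.9 0;0 0 0 0;0 0 0 0;0 0 0 0;0 0 0 0"

```text
t: 50.65
eef_pos: [0.5552, 0.0338, 0.2197]
eef_rot: [0.5, 0.5, -0.5, 0.5]
wrist_force: [-0.0, -0.0, -3.1]
opening: 0.637
```

```bash
python3 - <<'E'
from h import *
o=get_obs();M=Rm(o["eef_rot"]);print(o["eef_pos"],M.T@(np.array([.5555,.033,.0953])-o["eef_pos"]))
E
```

```text
[0.55517147 0.03381194 0.21970299] [0.12440284 0.00034607 0.00082705]
```

send_rows:
  steps: "1 0 0 0;2 0 0 0;2.5 0 0 0;2.4 0 0 0;1.7 0 0 0;1.1 0 0 0;0.6 0 0 0;0.4 0 0 0;0.2 0 0 0;0 0 0 0"

```text
t: 51.48
eef_pos: [0.5558, 0.0329, 0.1011]
eef_rot: [0.5, 0.5, -0.5, 0.5]
wrist_force: [-0.8, 1.0, -3.5]
opening: 0.638
```

send_rows:
  steps: "0.15 0 0 0;0.15 0 0 0;0.1 0 0 0;0.1 0 0 0;0 0 0 0;0 0 0 0"

```text
t: 51.98
eef_pos: [0.5556, 0.0328, 0.0958]
eef_rot: [0.5, 0.5, -0.5, 0.5]
wrist_force: [0.1, 0.8, -3.1]
opening: 0.637
```

send_rows:
  steps: "0.07 0 0 0;0.05 0 0 0;0 0 0 0;0 0 0 0"

```text
t: 52.32
eef_pos: [0.5557, 0.0328, 0.0953]
eef_rot: [0.5, 0.5, -0.5, 0.5]
wrist_force: [-2.7, -1.3, 4.9]
opening: 0.632
```

send_rows:
  steps: "0 0 0 0;0 0 0 0;0 0 0 0;0 0 0 0;0 0 0 0;-1 0 0 0;-3 0 0 0;-4 0 0 0;-4 0 0 0;-2 0 0 0"
  jaw: 0.85

```text
t: 53.15
eef_pos: [0.5564, 0.0329, 0.2404]
eef_rot: [0.501, 0.499, -0.498, 0.502]
wrist_force: [1.3, -0.6, 0.3]
opening: 0.85
```

send_rows:
  steps: "0 -1.5 0 0;0 -3 0 0;0 -3 0 0;0 -3 0 0;0 -3 0 0;0 -1 0 0;0 0 0 0;0 0 0 0"

```text
t: 53.82
eef_pos: [0.4112, 0.0328, 0.2355]
eef_rot: [0.5, 0.5, -0.5, 0.501]
wrist_force: [1.2, -0.8, 0.2]
opening: 0.85
```

```bash
python3 m.py red_canister,blue_canister,red_pad,blue_pad,fresh_tin,stand,empty_tin,oil_bottle,pepper_jar;python3 - <<'E'
from h import *
o=get_obs();print(o["eef_pos"],o["wrist_force"],o["t"])
cv2.imwrite("pics/f1.png",read_camera("scene")["color"]);cv2.imwrite("pics/f2.png",read_camera("side")["color"])
E
```

```text
scene red_canister p0.85 box [248. 211.  28.  49.] n 1089 ztop 0.152 ctr 0.5541 -0.0593 r 0.0315 mid [ 0.5547 -0.0574] ext [0.056 0.055]
scene blue_canister p0.64 box [281. 195.  26.  49.] n 1125 ztop 0.152 ctr 0.5575 0.0345 r 0.0304 mid [0.5567 0.034 ] ext [0.056 0.054]
scene red_pad p0.50 box [251. 234.  29.  22.] n 241 ztop 0.014 ctr 0.5547 -0.0587 r 0.0410 mid [ 0.5604 -0.0592] ext [0.069 0.076]
scene blue_pad p0.54 box [282. 215.  28.  20.] n 226 ztop 0.015 ctr 0.5606 0.0311 r 0.0387 mid [0.5645 0.0291] ext [0.066 0.071]
scene fresh_tin p0.56 box [148. 243.  32.  32.] n 634 ztop 0.076 ctr 0.4600 -0.2979 r 0.0288 mid [ 0.4603 -0.2978] ext [0.052 0.051]
scene empty_tin p0.90 box [321. 108.  22.  28.] n 472 ztop 0.065 ctr 0.3483 0.3213 r 0.0324 mid [0.3453 0.322 ] ext [0.056 0.055]
scene empty_tin p0.45 box [365. 195.  20.  48.] n 817 ztop 0.161 ctr 0.6718 0.2134 r 0.0150 mid [0.6714 0.2121] ext [0.023 0.024]
scene oil_bottle p0.79 box [365. 196.  20.  49.] n 787 ztop 0.161 ctr 0.6719 0.2120 r 0.0140 mid [0.6723 0.2114] ext [0.021 0.022]
side red_canister p0.75 box [318. 202.  42. 
[... 782 characters left out ...]
327.  47.  54.] n 1822 ztop 0.073 ctr 0.4572 -0.3008 r 0.0282 mid [ 0.4573 -0.3011] ext [0.052 0.052]
side stand p0.64 box [393. 345.  77.  64.] n 2292 ztop 0.014 ctr 0.4568 -0.3006 r 0.0555 mid [ 0.4533 -0.3009] ext [0.098 0.104]
side empty_tin p0.68 box [113. 183.  33.  42.] n 1036 ztop 0.064 ctr 0.3419 0.3184 r 0.0297 mid [0.343  0.3174] ext [0.054 0.055]
side oil_bottle p0.87 box [261. 121.  28.  70.] n 1199 ztop 0.159 ctr 0.6689 0.2096 r 0.0140 mid [0.6687 0.2085] ext [0.024 0.021]
side pepper_jar p0.75 box [230. 228.  30.  45.] n 1082 ztop 0.076 ctr 0.4233 0.0389 r 0.0228 mid [0.423  0.0388] ext [0.041 0.041]
[0.41053969 0.03279743 0.23456318] [0.17885852 0.4039765  0.0947489 ] 54.8167
```

View pics/f1.png

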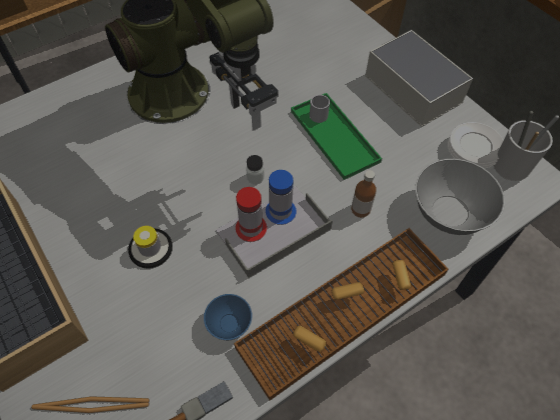

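View pics/f2.png

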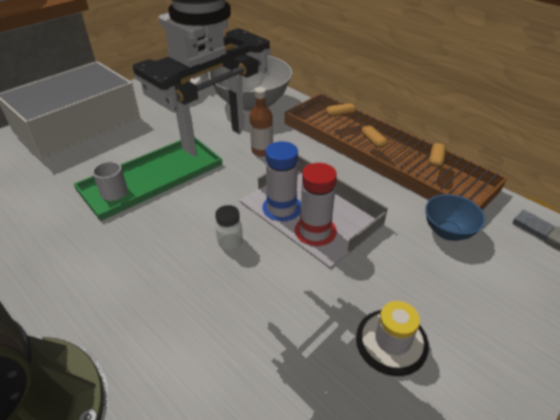

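Both pictures show the goal state: the canisters are on their own pads (scene 249,215 and 281,195), the fresh tin is on the stand (148,243), and the empty tin is in the tray (321,108). The bottle and jar are where they were, and the arm is clear.

```bash
python3 -c "
from rig import *
print(close_job())"
```

```text
the job is handed in; nothing more can be done
None
```

The job is done and handed in at about 55 s of the 141 s allowed, in the order you asked. The empty tin, blue canister and red canister went upright into the tray. The fresh tin then went onto the stand, and after that the red and blue canisters went back to their own pads.

My last checks, taken from both the scene and side cameras:
- **Upright:** everything I moved is standing, with tops at the expected heights: about 0.150 m for the canisters, 0.074 m for the fresh tin and 0.064 m for the empty tin.
- **Centred:** the canisters and the fresh tin are within about 2 mm of the centres of their pads and the stand. The final blue pad reading was disturbed by the canister hiding it, so I used the readings taken while the pad was bare.
- **Bystanders:** the oil bottle is unshifted in both views, within the roughly 2 mm camera noise. The pepper jar is unshifted in the side view; the final scene-camera check did not detect it, though it shows in the picture.
- **Forces:** the highest wrist force I read was about 20 N, when setting the blue canister down in the tray. The gripper was clear of everything at hand-in.

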